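# Find the injection-practice pad that has gone soft

### The arm

A 7-joint arm with a two-finger parallel gripper is mounted at the origin on a cart in front of the work surface, level with it; the furniture and walls round the work are solid. World frame = base frame: x ahead of the robot, y to its left, z up, the work surface at z = 0. Lengths are in m, angles in rad, forces in N, time in s.
With the tool pointing down it reaches from about 0.4 to 0.85 m from the base axis. Payload 4.5 kg.
Tool frame: the origin (TCP) lies at the very end of the fingers, on their centre line; the grasp point (between the pads) lies 19 mm behind it; z points along the fingers, y is the direction in which the jaws open and shut (so a half turn about z gives the same grasp; the last joint's range is limited). The gripper opens to 88 mm and grips with 3 to 60 N. Pads are 18 mm wide; open, the fingers measure 123 mm over their backs; the gripper's body (75 mm by 187 mm) begins 45 mm behind the grasp point.
Start: joints at [1.347, 0.689, -0.195, 1.565, 0.157, 0.902, -0.215], TCP at [0.159, -0.604, 0.239] pointing down, gripper open.
Joint ranges: [-3.01, 3.01], [-0.46, 2.08], [-1.47, 1.51], [0.13, 2.56], [-1, 4.14], [0.04, 2.09], [-2.66, 2.66]. Speed limits (rad/s): [2.57, 2.57, 3.14, 3.14, 3.14, 3.14, 3.14].

### API

Orientations are given as a rotation vector (axis times angle).
In Python, from bench import r gives the robot as it stands. The module is installed in compiled form; this text tells all that it offers.
- The arm moves only by the tool arm_command, never from a script. Its argument "rows" is one flat list of numbers, 7 for each row, row after row: the shift along the tool's x, y, z in mm, then the turn, a rotation vector about the tool's x, y, z in rad, then the opening, from 0 (shut) to 1 (fully open). In form: [tx, ty, tz, wx, wy, wz, fingers, tx, ty, tz, wx, wy, wz, fingers, ...]. A call has 1 to 10 rows; each row is the pose to reach, as a shift and turn from the pose commanded when the call began, along the tool's axes at that moment; what a row does not reach only later rows make up. A row lasts 1/10 s, in which the tool goes at most 50 mm and 8.59 degrees, less where a joint would pass 70% of its speed; a pose out of reach is approached as far as the arm can. A call with a gripper value outside its range is refused whole. The fingers move at their own pace and stop on an object; "squeeze" is the grip in N (left out, the last holds). Time passes only in rows, so rows that repeat a pose let the fingers close. It gives the time, the measured TCP pose, the force and the opening at its end, in the units of the state.
- r.read_state(): the state, without advancing time (a new reading comes with each control period).
- r.grab_frame(name): name is "scene" or "top" or "wrist"; returns a dict with "img" (480x640x3 uint8, red, green, blue), "intrinsics" (3x3 intrinsics, pixels), "R" (3x3) and "t" (3): a world point X has camera coordinates R X + t. Camera axes: x right, y down, z forward; pixel columns grow to the right and rows downward; lengths in m; the calibration is good to about 2 mm. A picture is of the moment at which its call begins. There is no depth.
- r.sign_off(): hands the job in, once; it reports no verdict.
The state is a dict: "time": time; "qpos": joint angles; "joint_vel": joint speeds; "joint_torque": joint torques, N m; "ee_pos": TCP position; "eef_rot": TCP orientation; "ft_force": force on the tool from outside, world axes, zero at the start; "wrist_torque": the same for the moment, N m; "finger_gap": opening from 0.0 (shut) to 1.0 (fully open).
Only numpy, scipy, OpenCV 4.12 (cv2) and the standard library are available. Lean on these libraries where they do the work, as an engineer would, in place of code of your own. Each camera call takes 0.05 s, during which the arm holds its last target.

### The job

One of the two injection-practice pads has gone soft. Test them on the firmness gauge: hold a pad by its rib, rubber side down, and press it flat onto the steel plate over the sprung pin for about a second while you read the dial; a good pad drives the needle past upright, a soft one leaves it short. Drop the soft pad, once it has been tested, into the white discard bin and leave the firm one standing on the desk, rubber side down, without shifting the lancet box or the test-strip bottle.

Things in the scene. Friction and masses are not known exactly. Their poses are not given: they have to be found in the camera images.
- pad_1_rib (a point): a practice pad: white plastic holder with a rubber underside, lying rubber side down. Base 60 (x) x 70 (y) mm, 22 mm high; above it a grip rib 18 mm thick (x), 56 mm long (y), from 22 to 62 mm up. This point is the rib's middle, 42 mm above the underside; z up. About 0.14 kg. A round sprung rubber spot, 33 mm across, is in the middle of the underside.
- pad_2_rib (a point): the other practice pad: same look, shape, size and reference point; either of the two may be the soft one
- gauge_plate (a point): centre of the top of the round steel plate (86 mm across, 32 mm above the desk) of the firmness gauge, a white box 100 x 205 mm fixed to the desk. x points away from the robot, y left, z up (gauge turned a little). Its dial stands 100 mm to the -y side. The pin stands in the middle of the plate.
- gauge_pin_tip (a point): tip of the pin at rest (this point does not sink with it): steel, 8 mm thick, 9 mm proud of the plate, sinks straight down against a spring of 1.5 N per mm. It must meet the pad's round rubber spot: centre the pad within 10 mm. Pressing a pad flat on the plate takes about 9 N for a firm pad, about 4 N for a soft one.
- gauge_dial (a point): centre of the gauge's dial, 86 mm across, face tilted 45 degrees up toward the robot; its top edge is about 95 mm above the desk
- gauge_needle (a joint): needle of the dial, rad: 0 with the pin up (needle to the left), growing clockwise, 0.35 per mm of pin sink; 1.4 is upright (the long mark). With a pad pressed flat on the plate a firm pad reads about 1.9, a soft one about 0.8; the needle drops back when the pad is lifted.
- discard_bin: white open plastic bin, 221 (its x) x 144 (its y) x 72 mm high, walls 4 mm, floor 3 mm, fixed to the desk, on the left; origin at the centre of its underside. Inside about 204 x 126 mm.
- lancet_box: small gilt box with a dark top, 66 x 70 x 46 mm, loose; origin at the centre of its underside
- strip_bottle: white test-strip bottle with a black cap, 50 mm across, 133 mm tall, loose, behind the gauge; origin at the centre of its underside
Things that resemble listed ones, but are neither listed nor needed, are in the scene too. Leave any blue or orange look-alike of the part that bears pad_1_rib alone.

How it is judged:
On the way:
1. the soft pad is pressed flat on the gauge's plate, over the pin (centre within 12 mm, flat within 3 mm, needle off its rest) (horizontal distance between pad_2_rib and gauge_plate below 0.012 m and z of pad_2_rib in the frame of gauge_plate below 0.045 m and value of joint gauge_needle above 0.4 rad), for 0.3 s.
At the end, for the whole second after the job is handed in: the soft pad lies in the discard bin (its rib's middle inside the walls and no more than 80 mm above the desk); the firm pad stands flat on the desk, rubber side down (within 0.15 rad of upright, its rib's middle 36 to 48 mm above the desk), outside the bin (x of pad_2_rib in the frame of discard_bin between -0.102 and 0.102 m and y of pad_2_rib in the frame of discard_bin between -0.063 and 0.063 m and height (world z) of pad_2_rib below 0.08 m and height (world z) of pad_1_rib between 0.036 and 0.048 m and angle between pad_1_rib's own z axis and vertical below 0.15 rad and horizontal distance between pad_1_rib and discard_bin above 0.095 m); the robot touches nothing.
It fails at once if the lancet box is shifted by more than 30 mm (distance of lancet_box from where it was at the start of the episode above 0.03 m).
It fails at once if the test-strip bottle is shifted by more than 30 mm (distance of strip_bottle from where it was at the start of the episode above 0.03 m).
It also fails if it takes over 69 s, if anything falls off the work surface, if the arm or the gripper's body presses on something with over 40 N, if the wrist force passes 120 N, or if a joint passes its speed limit or range.

## Working session

There is one attempt and no reset: what is moved stays moved. The work goes in short steps, Python scripts to look and compute and a tool call to move; the robot and the scene stay as the last step left them, time stands still between calls to the robot, and variables do not carry over. Pictures are saved under pics/ and viewed, and the job is handed in when it is done.

Besides the shell and the picture viewer there is one more tool, called after ">>>" as name(argument=value, ...) on one line, values as JSON. arm_command: Moves the arm, as the interface text tells. Its arguments: {"type":"object","properties":{"rows":{"type":"array"},"squeeze":{"type":"number"}},"required":["rows"]}

```bash
mkdir -p pics; cat > h.py <<'E'
from bench import r
import numpy as np, cv2, pickle
from scipy.spatial.transform import Rotation as Ro
def grab(n,tag):
    f=r.grab_frame(n); pickle.dump(f,open(f'pics/{n}_{tag}.pkl','wb'))
    cv2.imwrite(f'pics/{n}_{tag}.png',f['img'][:,:,::-1]); return f
def load(n,tag): return pickle.load(open(f'pics/{n}_{tag}.pkl','rb'))
def ray(f,u,v,z):
    K,R,t=map(np.array,(f['intrinsics'],f['R'],f['t'])); c=-R.T@t
    d=R.T@np.linalg.inv(K)@np.array([u,v,1.]); return c+d*(z-c[2])/d[2]
def proj(f,X):
    p=np.array(f['intrinsics'])@(np.array(f['R'])@np.array(X)+np.array(f['t'])); return p[:2]/p[2]
def crop(n,tag,x0,y0,x1,y1,s,out):
    im=cv2.imread(f'pics/{n}_{tag}.png')[y0:y1,x0:x1]; cv2.imwrite(f'pics/{out}.png',cv2.resize(im,None,fx=s,fy=s,interpolation=cv2.INTER_CUBIC))
def totool(X,yaw=None):
    s=r.read_state(); R=Ro.from_rotvec(s['eef_rot']).as_matrix(); return R.T@(np.array(X)-np.array(s['ee_pos']))*1000
E
python3 - <<'E'
from h import *
for n in('scene','top','wrist'):
    f=grab(n,'0'); print(n,-np.array(f['R']).T@np.array(f['t']))
s=r.read_state(); print(s); print(Ro.from_rotvec(s['eef_rot']).as_matrix())
E
```

```text
scene [ 0.56022789 -1.42410538  0.82337746]
top [ 0.39038969 -0.19448449  1.32675887]
wrist [ 0.23605678 -0.58403498  0.38349509]
{'time': 0.15, 'qpos': array([ 1.34681072,  0.68978756, -0.1945137 ,  1.56606807,  0.15730773,
        0.9025371 , -0.21512055]), 'joint_vel': array([-7.99739256e-04, -9.62588139e-04,  3.38346428e-05, -3.59453322e-03,
       -1.52108289e-03, -8.16132326e-06,  4.67442127e-04]), 'joint_torque': array([-1.08075048e-03, -5.27856088e+01, -1.26839239e+00, -1.53584915e+01,
       -5.24953706e-02,  3.85759457e-03,  1.17315717e-04]), 'ee_pos': array([ 0.15917045, -0.60389959,  0.23810617]), 'eef_rot': array([-3.11415911e+00, -4.03684979e-01,  4.75012540e-04]), 'ft_force': array([ 0.52697724,  0.02903544, -0.05989777]), 'wrist_torque': array([-0.02670079,  0.06130157, -0.03267119]), 'finger_gap': 1.0008490247755082}
[[ 9.66948067e-01  2.54972957e-01 -4.77156677e-04]
 [ 2.54973374e-01 -9.66947163e-01  1.32756292e-03]
 [-1.22892653e-04 -1.40534664e-03 -9.99999005e-01]]
```

View pics/top_0.png

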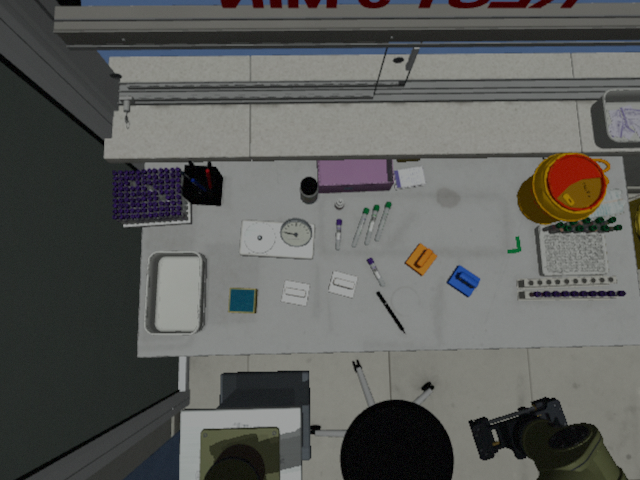

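View pics/scene_0.png

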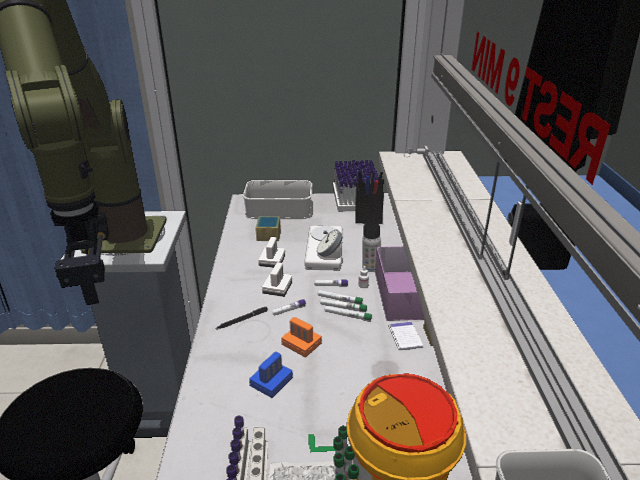

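View pics/wrist_0.png

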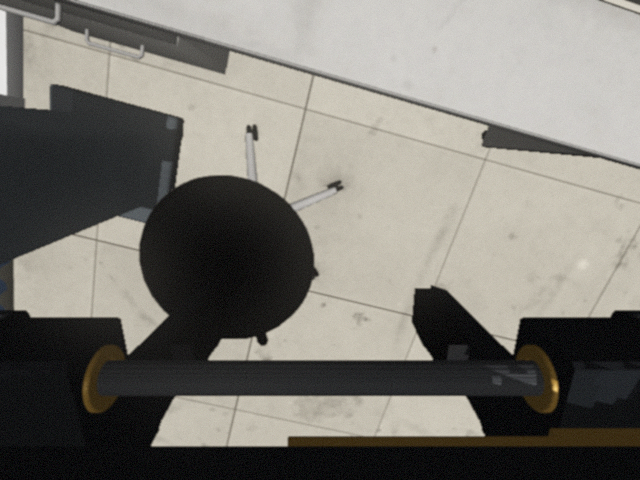

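The top view has the white pads at about (296,292) and (342,284), the gauge plate at (260,238), the dial at (296,232), the bin at (176,292), the lancet box at (243,300) and the bottle at (309,186). I'll enlarge it.

```bash
python3 - <<'E'
from h import *
crop('top','0',220,205,380,325,5,'c0')
crop('top','0',130,235,270,345,5,'c1')
crop('scene','0',235,210,395,330,5,'c2')
E
```

```text
(no output)
```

View pics/c0.png

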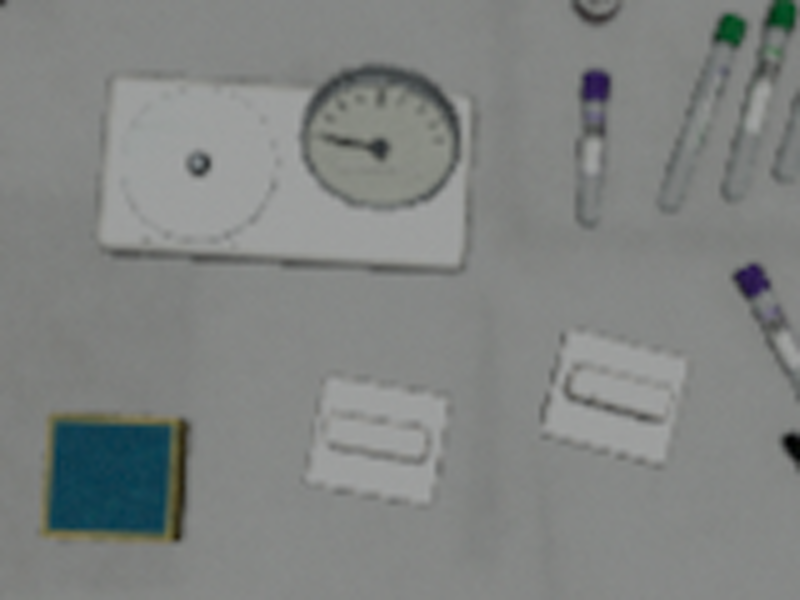

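View pics/c1.png

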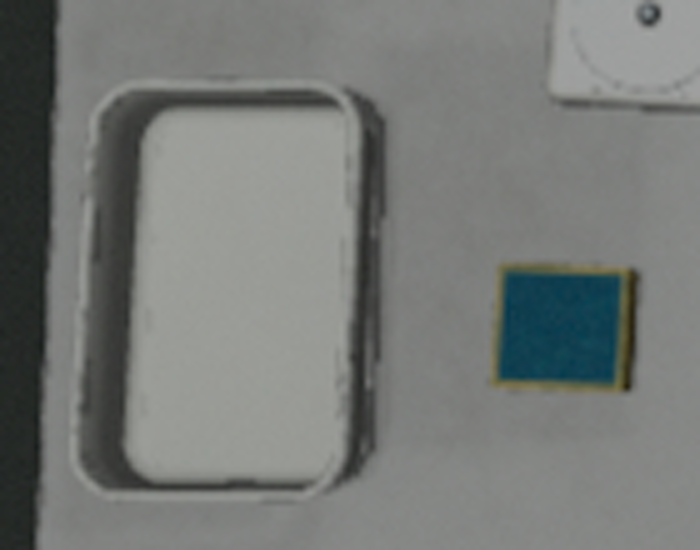

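View pics/c2.png

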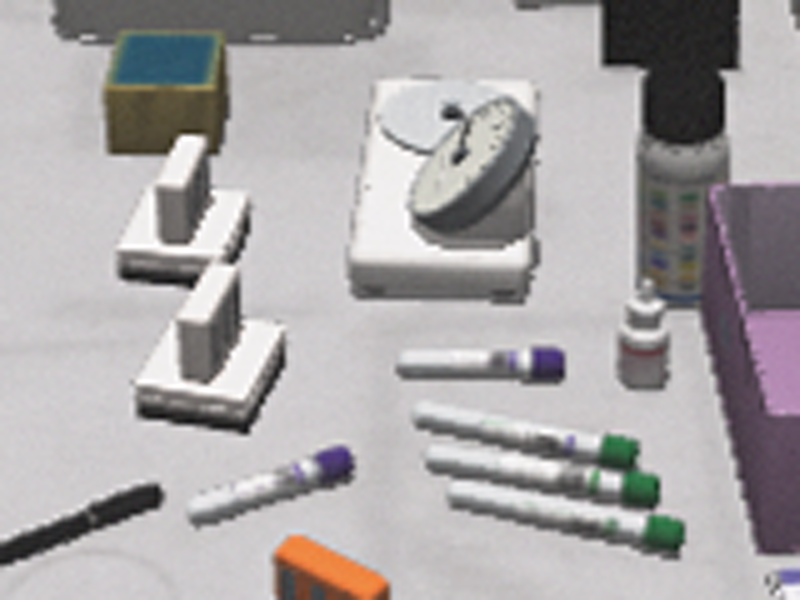

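```bash
cat > m.py <<'E'
from h import *
def c(f,p,z,o=(220,205)): return ray(f,o[0]+(p[0]+.5)/5-.5,o[1]+(p[1]+.5)/5-.5,z)
f=load('top','0')
for n,cs,rb in(('A',[(327,376),(448,395),(430,503),(305,485)],[(323,426),(431,441)]),('B',[(568,331),(688,353),(663,464),(542,436)],[(567,379),(670,402)])):
    P=np.array([c(f,p,.022) for p in cs]); q=np.array([c(f,p,.062) for p in rb])
    print(n,P.mean(0)[:2],'yaw',[np.degrees(np.arctan2(-d[0],d[1])) for d in (P[0]-P[1],P[3]-P[2],q[0]-q[1])],[np.degrees(np.arctan2(d[1],d[0])) for d in (P[0]-P[3],P[1]-P[2])])
    print([np.linalg.norm(P[i]-P[i-1]) for i in range(4)],'rib',q.mean(0),np.linalg.norm(q[0]-q[1]))
print('pin',c(f,(198,163),.041),'plate',c(f,(199,163),.032))
g=[c(f,p,.030) for p in [(110,75),(473,95),(463,270),(98,250)]]
print('gauge',np.round(g,3),[np.degrees(np.arctan2(-d[0],d[1])) for d in(g[0]-g[1],g[3]-g[2])])
b=[c(f,p,.072,(130,235)) for p in [(95,85),(360,82),(345,490),(73,495)]]
print('bin',np.round(b,3),np.mean(b,0))
print('dial',c(f,(381,137),.065),'bottle', ray(f,309,183,.133))
print('box',[np.round(c(f,p,.046),3) for p in[(50,418),(182,420),(172,538),(44,535)]])
s=load('scene','0'); print(proj(s,c(f,(199,163),.032)), proj(s,c(f,(198,163),.041)))
E
python3 m.py
```

```text
A [ 0.45304917 -0.15219442] yaw [np.float64(-10.080405840112324), np.float64(-9.350985732836254), np.float64(-9.066573164538633)] [np.float64(-11.98033335381663), np.float64(-10.503794357540476)]
[np.float64(0.060220251294994996), np.float64(0.06704733166672465), np.float64(0.05931531547710058), np.float64(0.06861112068351224)] rib [ 0.45431436 -0.15324999  0.062     ] 0.057658519295682095
B [ 0.47417041 -0.28266428] yaw [np.float64(-11.55509769714734), np.float64(-14.167082380846571), np.float64(-13.746428953943765)] [np.float64(-15.355514931066738), np.float64(-14.61900356567101)]
[np.float64(0.05928422889690387), np.float64(0.06709813885952988), np.float64(0.06233120785318444), np.float64(0.06776638369356196)] rib [ 0.47437418 -0.28174721  0.062     ] 0.05605486512920374
pin [ 0.6045304  -0.05675416  0.041     ] plate [ 0.60601926 -0.05633891  0.032     ]
gauge [[ 0.657 -0.007  0.03 ]
 [ 0.642 -0.208  0.03 ]
 [ 0.544 -0.2    0.03 ]
 [ 0.559 -0.001  0.03 ]] [np.float64(-4.224865498277234), np.float64(-4.26632370399576)]
bin [[0.566 0.231 0.072]
 [0.565 0.092 0.072]
 [0.353 0.096 0.072]
 [0.354 0.235 0.072]] [0.45956707 0.16339549 0.072     ]
dial [ 0.61291657 -0.15755912  0.065     ] bottle [ 0.72921834 -0.19542589  0.133     ]
box [array([0.467, 0.022, 0.046]), array([ 0.464, -0.049,  0.046]), array([ 0.402, -0.043,  0.046]), array([0.405, 0.024, 0.046])]
[325.0237422  232.82654579] [324.53823844 230.24890938]
```

```bash
cat >> h.py <<'E'
def go(X,jaw):  # jaw: desired world angle (deg) of tool y axis, tool down
    s=r.read_state(); R=Ro.from_rotvec(s['eef_rot']).as_matrix()
    a=np.radians(jaw); y=np.array([np.cos(a),np.sin(a),0]); z=np.array([0,0,-1.]); T=np.c_[np.cross(y,z),y,z]
    print('pos',np.round(s['ee_pos'],4),'jaw',round(np.degrees(np.arctan2(R[1,1],R[0,1])),2),'f',np.round(s['ft_force'],2),'gap',round(s['finger_gap'],3),'t',round(s['time'],2))
    print('shift',np.round(R.T@(np.array(X)-s['ee_pos'])*1000,1),'turn',np.round(Ro.from_matrix(R.T@T).as_rotvec(),4))
E
python3 -c "
from h import *
go([.4537,-.1527,.2],-10)"
```

```text
pos [ 0.1592 -0.6039  0.2381] jaw -75.23 f [ 0.53  0.03 -0.06] gap 1.001 t 0.15
shift [ 399.8 -361.1   38.6] turn [-1.3000e-03 -7.0000e-04 -1.1384e+00]
```

>>> arm_command(rows=[34, -30, 0, 0, 0, -0.09, 1, 68, -61, 0, 0, 0, -0.19, 1, 102, -92, 0, 0, 0, -0.29, 1, 136, -123, 0, 0, 0, -0.39, 1, 170, -154, 0, 0, 0, -0.49, 1, 204, -184, 0, 0, 0, -0.59, 1, 238, -215, 0, 0, 0, -0.69, 1, 272, -246, 0, 0, 0, -0.79, 1, 306, -276, 0, 0, 0, -0.89, 1, 340, -307, 0, 0, 0, -0.99, 1])

```text
time: 1.15
ee_pos: [0.4105, -0.2193, 0.2387]
eef_rot: [2.546, 1.84, -0.0]
ft_force: [0.4, -0.8, 0.2]
finger_gap: 0.996
```

```bash
python3 -c "
from h import *
go([.4537,-.1527,.2],-10)"
```

```text
pos [ 0.4105 -0.2193  0.2387] jaw -18.29 f [ 0.43 -0.85  0.23] gap 0.996 t 1.15
shift [76.8 20.1 38.7] turn [ 1.000e-04  3.000e-04 -1.447e-01]
```

>>> arm_command(rows=[35, 9, 10, 0, 0, -0.06, 0.7, 66, 18, 25, 0, 0, -0.12, 0.6, 76, 20, 38, 0, 0, -0.145, 0.6, 76, 20, 38, 0, 0, -0.145, 0.6, 76, 20, 38, 0, 0, -0.145, 0.6])

```text
time: 1.65
ee_pos: [0.4517, -0.1565, 0.2004]
eef_rot: [-2.412, -2.012, 0.004]
ft_force: [-0.6, -1.1, -0.1]
finger_gap: 0.606
```

```bash
python3 -c "
from h import *
go([.4537,-.1527,.1],-10); grab('wrist','1')"
```

```text
pos [ 0.4517 -0.1565  0.2004] jaw -10.33 f [-0.59 -1.07 -0.05] gap 0.606 t 1.65
shift [  4.2   1.5 100.4] turn [-0.002   0.0013 -0.0058]
```

View pics/wrist_1.png

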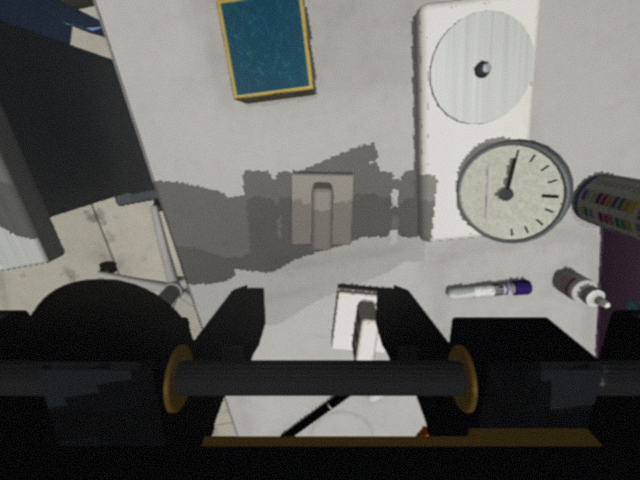

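```bash
python3 -c "
from h import *
f=load('wrist','1')
crop('wrist','1',270,150,400,270,6,'c3')
crop('wrist','1',410,0,560,130,5,'c4')
print(-np.array(f['R']).T@np.array(f['t']),np.array(f['R']))
for X in ([.4537,-.1527,.062],[.605,-.0565,.041],[.4517,-.1565,.05]): print(proj(f,X))
"
```

```text
[ 0.46696151 -0.07909971  0.34580175] [[ 0.98380555 -0.17922235 -0.0024485 ]
 [-0.16996624 -0.9371588   0.30470453]
 [-0.05690449 -0.29935385 -0.95244378]]
[321.00146107 222.85036384]
[484.4467977   69.99654613]
[319.55425465 223.86216249]
```

View pics/c3.png

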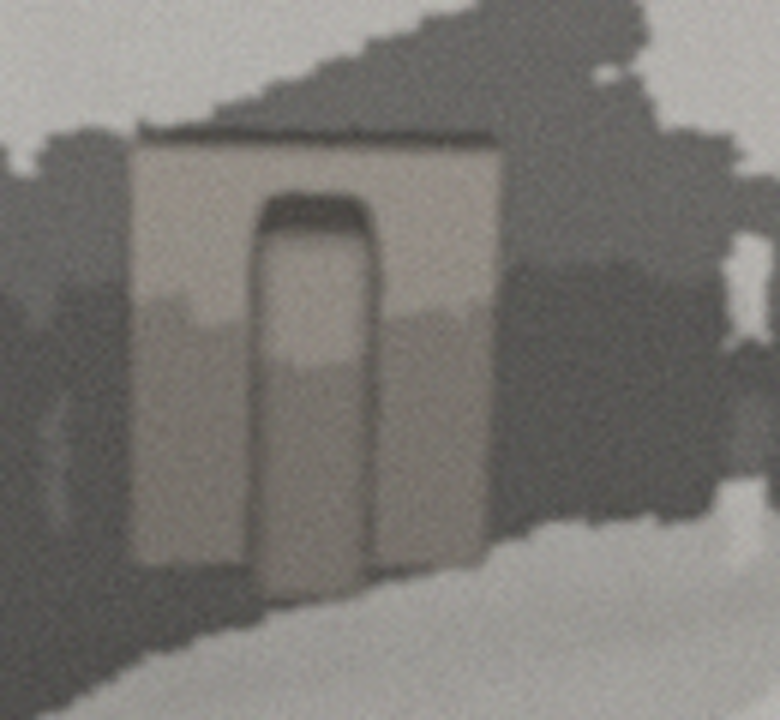

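View pics/c4.png

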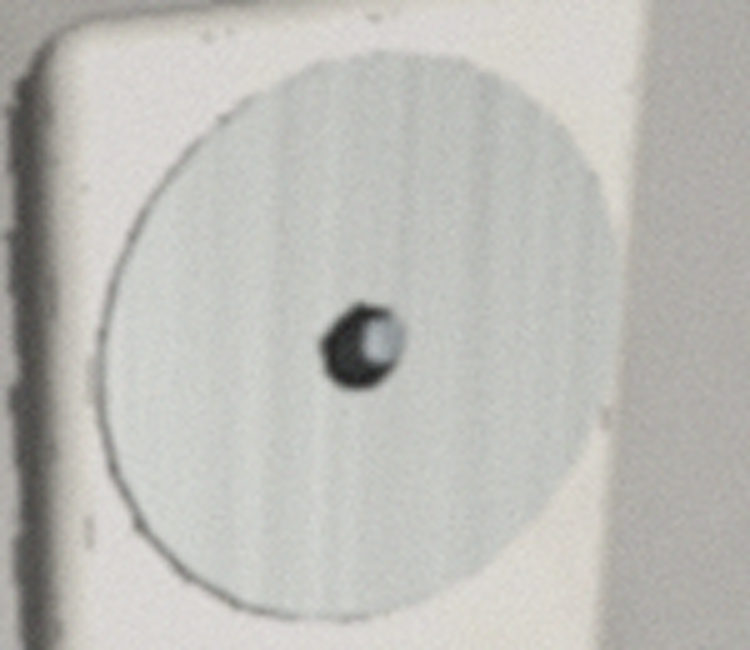

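```bash
python3 -c "
from h import *
f=load('wrist','1')
def c(p,z,o,s): return np.round(ray(f,o[0]+(p[0]+.5)/s-.5,o[1]+(p[1]+.5)/s-.5,z),4)
o=(270,150)
print([c(p,.062,o,6) for p in [(310,232),(312,600)]])
print([c(p,.022,o,6) for p in [(131,145),(500,150),(490,565),(133,565)]])
o=(410,0)
print([c(p,.041,o,5) for p in [(382,338)]],[c(p,.032,o,5) for p in [(400,50),(340,620),(100,370),(618,250)]])
"
```

```text
[array([ 0.4592, -0.1235,  0.062 ]), array([ 0.4499, -0.1767,  0.062 ])]
[array([ 0.4331, -0.1115,  0.022 ]), array([ 0.4895, -0.1225,  0.022 ]), array([ 0.4776, -0.1896,  0.022 ]), array([ 0.4193, -0.179 ,  0.022 ])]
[array([ 0.6063, -0.0547,  0.041 ])] [array([ 0.6146, -0.0129,  0.032 ]), array([ 0.6018, -0.0973,  0.032 ]), array([ 0.5641, -0.0504,  0.032 ]), array([ 0.6487, -0.0477,  0.032 ])]
```

```bash
python3 -c "
from h import *
go([.4543,-.1515,.026],-10)"
```

```text
pos [ 0.4519 -0.157   0.2008] jaw -10.39 f [-0.18 -0.41  0.19] gap 0.597 t 1.7
shift [  6.1   1.6 174.7] turn [-0.0011  0.0015 -0.0068]
```

>>> arm_command(rows=[6, 1.6, 30, 0, 0, -0.007, 0.6, 6, 1.6, 70, 0, 0, -0.007, 0.6, 6, 1.6, 110, 0, 0, -0.007, 0.6, 6, 1.6, 145, 0, 0, -0.007, 0.6, 6, 1.6, 165, 0, 0, -0.007, 0.6, 6, 1.6, 172, 0, 0, -0.007, 0.6, 6, 1.6, 174, 0, 0, -0.007, 0.6, 6, 1.6, 174, 0, 0, -0.007, 0.6], squeeze=30)

```text
time: 2.5
ee_pos: [0.4559, -0.1504, 0.0275]
eef_rot: [2.403, 2.021, 0.001]
ft_force: [-0.2, 0.5, -0.1]
finger_gap: 0.601
```

```bash
python3 -c "
from h import *
go([.4543,-.1515,.026],-10); grab('wrist','2')"
```

```text
pos [ 0.4559 -0.1504  0.0275] jaw -9.88 f [-0.23  0.46 -0.09] gap 0.601 t 2.5
shift [-1.4 -1.4  1.5] turn [0.0014 0.0005 0.002 ]
```

View pics/wrist_2.png

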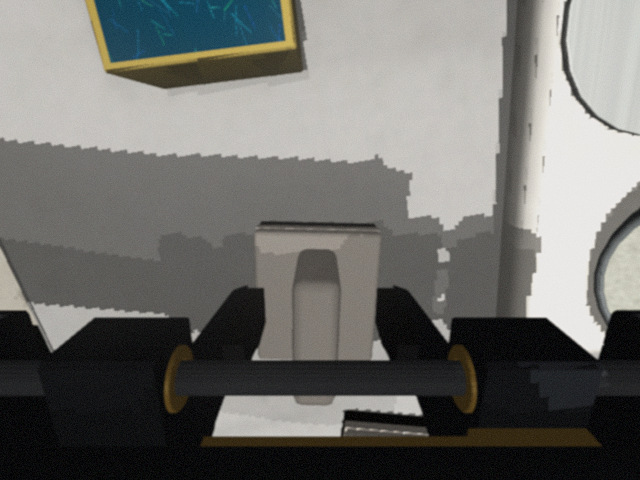

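The rib (about x 293–340, y 250–403) sits between the jaws, roughly centred. I'll close on it.

>>> arm_command(rows=[-1, 0, 0, 0, 0, 0, 0.4, -1, 0, 0, 0, 0, 0, 0.3, -1, 0, 0, 0, 0, 0, 0.2, -1, 0, 0, 0, 0, 0, 0.1, -1, 0, 0, 0, 0, 0, 0.05, -1, 0, 0, 0, 0, 0, 0.05, -1, 0, 0, 0, 0, 0, 0.05], squeeze=30)

```text
time: 3.25
ee_pos: [0.4552, -0.1505, 0.0269]
eef_rot: [2.403, 2.024, -0.001]
ft_force: [-1.0, 0.1, 4.1]
finger_gap: 0.204
```

```bash
python3 -c "
from h import *
f=grab('wrist','3')
go([.4543,-.1515,.12],-10);crop('wrist','3',200,200,440,420,3,'c5')"
```

```text
pos [ 0.4552 -0.1505  0.0269] jaw -9.79 f [-1.59  1.04  4.  ] gap 0.198 t 3.3
shift [ -1.2  -0.8 -93.1] turn [-0.0002  0.0003  0.0036]
```

View pics/c5.png

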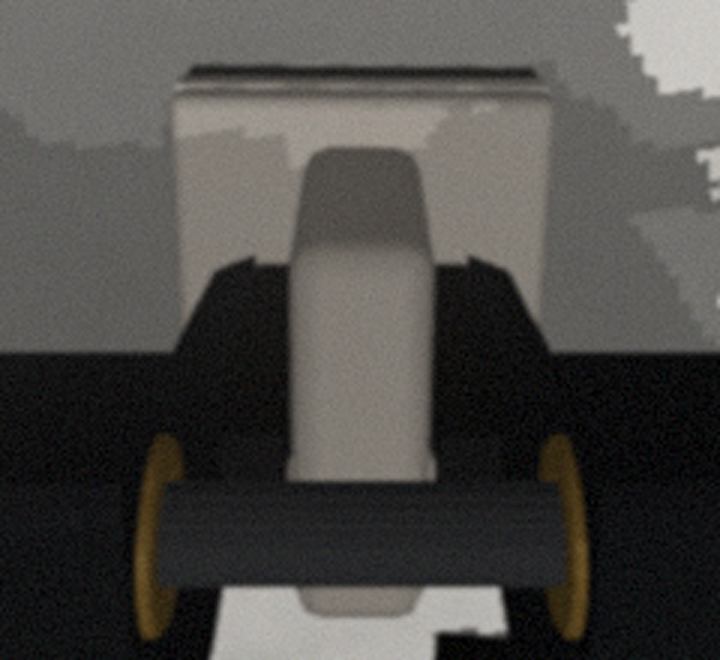

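```bash
python3 -c "
from h import *
f=load('wrist','3')
for p in [(363,245),(360,617)]: print(ray(f,200+(p[0]+.5)/3-.5,200+(p[1]+.5)/3-.5,.062))
print([ray(f,200+(p[0]+.5)/3-.5,200+(p[1]+.5)/3-.5,.022) for p in [(172,95),(550,95)]])
s=r.read_state();print(s['ee_pos'])
"
```

```text
[ 0.4610922  -0.12253958  0.062     ]
[ 0.45153713 -0.17578519  0.062     ]
[array([ 0.43358639, -0.11095665,  0.022     ]), array([ 0.49036746, -0.12073636,  0.022     ])]
[ 0.45522672 -0.15050342  0.02687151]
```

```bash
python3 -c "
from h import *
go([.6058,-.0555,.13],-5)"
```

```text
pos [ 0.4552 -0.1505  0.0269] jaw -9.79 f [-1.59  1.04  4.  ] gap 0.198 t 3.3
shift [ 119.2  132.2 -103.2] turn [-0.0002  0.0003 -0.0837]
```

>>> arm_command(rows=[0, 0, -30, 0, 0, 0, 0.05, 0, 0, -75, 0, 0, 0, 0.05, 5, 5, -110, 0, 0, 0, 0.05, 25, 28, -115, 0, 0, -0.02, 0.05, 50, 55, -115, 0, 0, -0.04, 0.05, 75, 83, -115, 0, 0, -0.06, 0.05, 100, 111, -110, 0, 0, -0.084, 0.05, 119, 132, -103, 0, 0, -0.084, 0.05, 119, 132, -103, 0, 0, -0.084, 0.05, 119, 132, -103, 0, 0, -0.084, 0.05])

```text
time: 4.3
ee_pos: [0.605, -0.0555, 0.1288]
eef_rot: [-2.314, -2.123, 0.003]
ft_force: [-0.6, -0.8, -1.1]
finger_gap: 0.202
```

```bash
python3 -c "
from h import *
f=grab('wrist','4');f=grab('scene','4')
go([.6058,-.0555,.0585],-5);crop('scene','4',235,150,395,270,5,'c6')"
```

```text
pos [ 0.6043 -0.057   0.1293] jaw -5.03 f [ 0.01 -0.16 -1.76] gap 0.198 t 4.4
shift [ 1.7  1.5 70.8] turn [-0.0021  0.0016 -0.0006]
```

View pics/wrist_4.png

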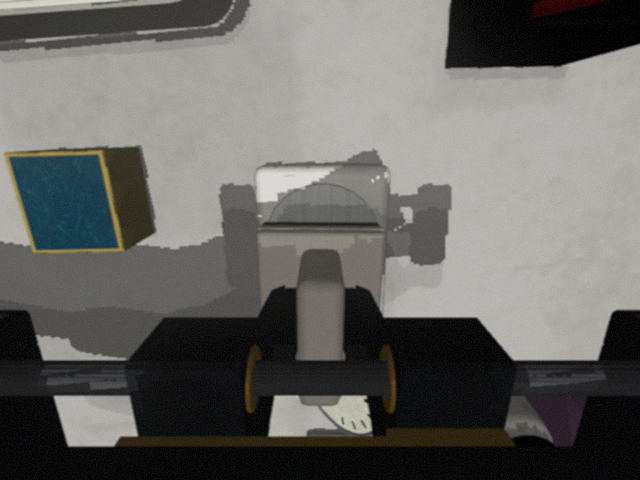

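View pics/c6.png

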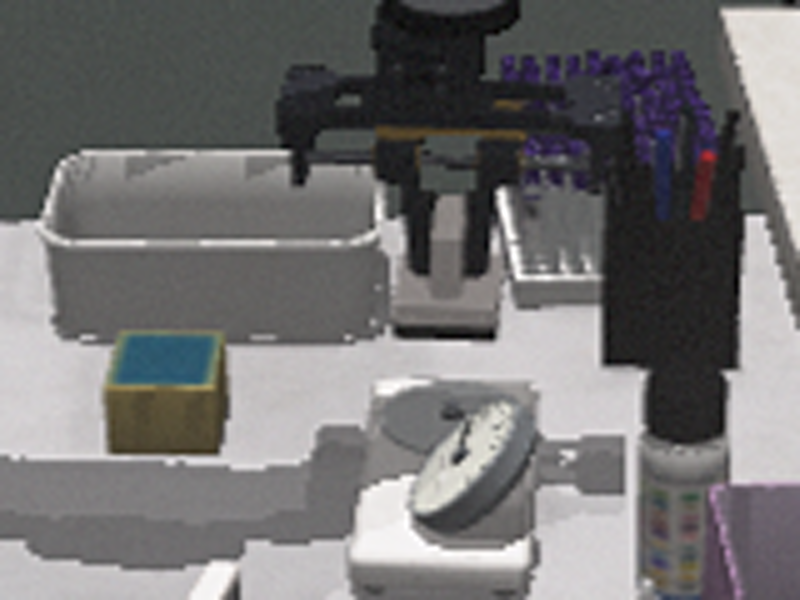

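>>> arm_command(rows=[1.5, 1.5, 20, 0, 0, 0, 0.05, 1.5, 1.5, 40, 0, 0, 0, 0.05, 1.5, 1.5, 54, 0, 0, 0, 0.05, 1.5, 1.5, 60, 0, 0, 0, 0.05, 1.5, 1.5, 64, 0, 0, 0, 0.05, 1.5, 1.5, 67, 0, 0, 0, 0.05, 1.5, 1.5, 70, 0, 0, 0, 0.05, 1.5, 1.5, 71, 0, 0, 0, 0.05])

```text
time: 5.2
ee_pos: [0.6072, -0.0547, 0.0594]
eef_rot: [2.316, 2.122, -0.001]
ft_force: [-2.8, -1.3, 7.0]
finger_gap: 0.206
```

```bash
python3 -c "
from h import *
grab('scene','5');grab('top','5')
go([.6058,-.0555,.0585],-5);crop('scene','5',275,190,375,270,7,'c7');crop('top','5',220,205,340,280,6,'c8')"
```

```text
pos [ 0.6072 -0.0548  0.0596] jaw -5.0 f [-3.78 -0.53  6.69] gap 0.2 t 5.3
shift [-0.9 -1.3  1.1] turn [ 0.      0.0011 -0.    ]
```

View pics/c7.png

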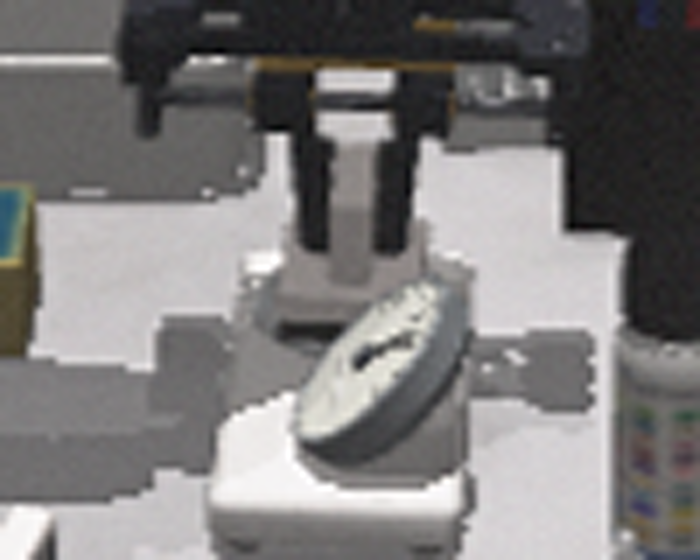

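View pics/c8.png

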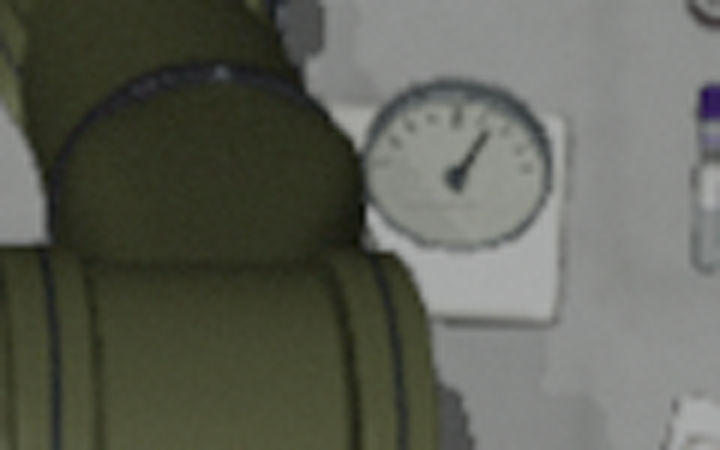

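The top view shows the needle at about (485,133) in the crop, from a pivot at (457,178), so it is past the long mark. That is about 1.85 rad, with roughly 8 N of press, so pad A is firm. I'll press slightly further and hold for about a second.

>>> arm_command(rows=[-0.5, -0.5, 1, 0, 0, 0, 0.05, -0.5, -0.5, 1, 0, 0, 0, 0.05, -0.5, -0.5, 1, 0, 0, 0, 0.05, -0.5, -0.5, 1, 0, 0, 0, 0.05, -0.5, -0.5, 1, 0, 0, 0, 0.05, -0.5, -0.5, 1, 0, 0, 0, 0.05])

```text
time: 5.9
ee_pos: [0.6071, -0.0548, 0.059]
eef_rot: [2.315, 2.122, 0.001]
ft_force: [-2.2, -0.6, 7.6]
finger_gap: 0.2
```

```bash
python3 -c "
from h import *
grab('top','6')
go([.4543,-.1515,.029],-10);crop('top','6',220,205,340,280,6,'c9')"
```

```text
pos [ 0.6071 -0.0548  0.059 ] jaw -4.99 f [-2.15 -0.46  7.83] gap 0.205 t 5.95
shift [-109.6 -143.9   29.9] turn [0.0012 0.0003 0.0875]
```

View pics/c9.png

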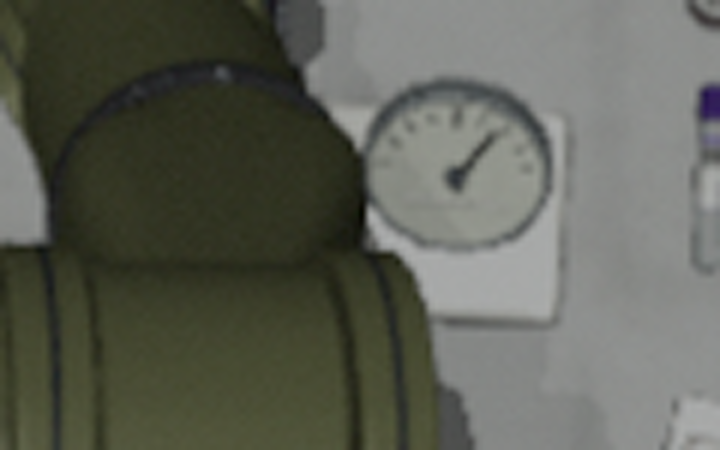

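The reading holds at about 2 rad, so pad A is firm. I'll return it to its original place.

>>> arm_command(rows=[0, 0, -20, 0, 0, 0, 0.05, 0, 0, -50, 0, 0, 0, 0.05, -10, -13, -70, 0, 0, 0.01, 0.05, -35, -46, -75, 0, 0, 0.03, 0.05, -62, -82, -75, 0, 0, 0.05, 0.05, -88, -116, -75, 0, 0, 0.07, 0.05, -110, -144, -60, 0, 0, 0.0875, 0.05, -110, -144, -20, 0, 0, 0.0875, 0.05, -110, -144, 10, 0, 0, 0.0875, 0.05, -110, -144, 20, 0, 0, 0.0875, 0.05])

```text
time: 6.95
ee_pos: [0.4536, -0.1514, 0.036]
eef_rot: [-2.405, -2.02, 0.001]
ft_force: [-0.2, 0.1, -1.0]
finger_gap: 0.205
```

```bash
python3 -c "
from h import *
go([.4543,-.1515,.0275],-10)"
```

```text
pos [ 0.4536 -0.1514  0.036 ] jaw -9.96 f [-0.21  0.06 -1.05] gap 0.205 t 6.95
shift [0.  0.7 8.5] turn [-0.0013 -0.0004  0.0008]
```

>>> arm_command(rows=[0, 0, 4, 0, 0, 0, 0.05, 0, 0, 7, 0, 0, 0, 0.05, 0, 0, 9, 0, 0, 0, 0.05, 0, 0, 9, 0, 0, 0, 0.05])

```text
time: 7.35
ee_pos: [0.4544, -0.1519, 0.0294]
eef_rot: [2.406, 2.019, 0.002]
ft_force: [-0.3, 0.1, -1.0]
finger_gap: 0.203
```

>>> arm_command(rows=[0, 0, 1, 0, 0, 0, 0.05, 0, 0, 2, 0, 0, 0, 0.05, 0, 0, 2, 0, 0, 0, 0.05])

```text
time: 7.65
ee_pos: [0.454, -0.1519, 0.0269]
eef_rot: [2.406, 2.019, 0.001]
ft_force: [-0.6, 0.0, -0.9]
finger_gap: 0.206
```

>>> arm_command(rows=[0, 0, 0.5, 0, 0, 0, 0.05, 0, 0, 1, 0, 0, 0, 0.05, 0, 0, 1, 0, 0, 0, 0.05])

```text
time: 7.95
ee_pos: [0.4541, -0.1519, 0.0269]
eef_rot: [2.405, 2.019, 0.001]
ft_force: [-0.7, 0.4, 12.4]
finger_gap: 0.201
```

Contact with the desk is clear. I'll release pad A and lift.

>>> arm_command(rows=[0, 0, -0.5, 0, 0, 0, 0.3, 0, 0, -0.5, 0, 0, 0, 0.5, 0, 0, -0.5, 0, 0, 0, 0.6, 0, 0, -10, 0, 0, 0, 0.6, 0, 0, -50, 0, 0, 0, 0.6, 0, 0, -90, 0, 0, 0, 0.6, 0, 0, -100, 0, 0, 0, 0.6])

```text
time: 8.65
ee_pos: [0.4552, -0.1523, 0.1293]
eef_rot: [2.404, 2.016, 0.005]
ft_force: [-0.1, -0.0, -0.0]
finger_gap: 0.603
```

```bash
python3 -c "
from h import *
go([.4750,-.281,.13],-14); grab('wrist','7')"
```

```text
pos [ 0.4552 -0.1523  0.1293] jaw -10.03 f [-0.06 -0.03 -0.02] gap 0.603 t 8.65
shift [-123.3   41.9   -0.4] turn [ 0.0054 -0.0001  0.0693]
```

View pics/wrist_7.png

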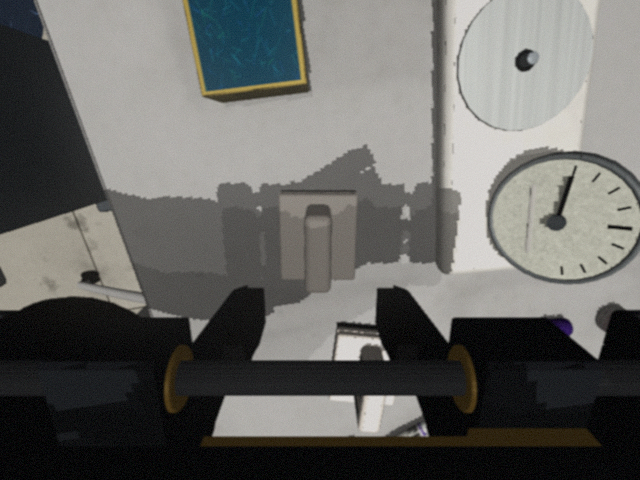

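Pad A stands upright on the desk, with its rib at (317,245), and the needle has dropped back to rest. Next is pad B.

>>> arm_command(rows=[-40, 14, 0, 0, 0, 0.02, 0.6, -80, 28, 0, 0, 0, 0.045, 0.6, -115, 39, 0, 0, 0, 0.069, 0.6, -123, 42, 0, 0, 0, 0.069, 0.6, -123, 42, 0, 0, 0, 0.069, 0.6, -123, 42, 0, 0, 0, 0.069, 0.6])

```text
time: 9.3
ee_pos: [0.4734, -0.2784, 0.1251]
eef_rot: [-2.471, -1.936, -0.0]
ft_force: [0.4, 0.4, -0.1]
finger_gap: 0.6
```

```bash
python3 -c "
from h import *
grab('wrist','8');go([.4748,-.281,.0275],-14); crop('wrist','8',240,150,400,330,4,'c10')"
```

```text
pos [ 0.4736 -0.2779  0.1253] jaw -13.77 f [0.   0.14 0.05] gap 0.599 t 9.35
shift [-2.9  2.  97.8] turn [-0.0014 -0.0014  0.0039]
```

View pics/c10.png

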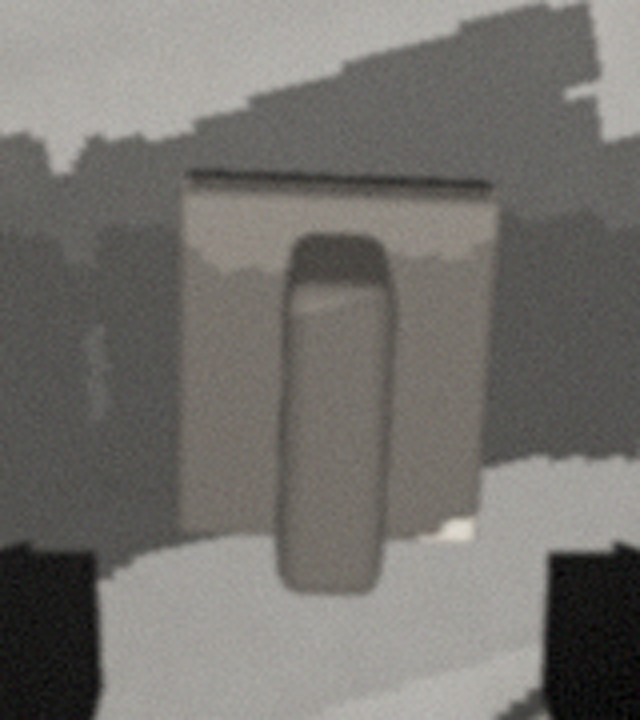

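```bash
python3 -c "
from h import *
f=load('wrist','8')
q=[ray(f,240+(p[0]+.5)/4-.5,150+(p[1]+.5)/4-.5,.062) for p in [(340,283),(331,593)]];d=q[0]-q[1]
print(q,np.mean(q,0),np.degrees(np.arctan2(-d[0],d[1])),np.linalg.norm(d))
q=[ray(f,240+(p[0]+.5)/4-.5,150+(p[1]+.5)/4-.5,.022) for p in [(182,190),(498,198),(474,540),(180,530)]]
print(np.mean(q,0)); d=q[0]-q[1];print(np.degrees(np.arctan2(-d[0],d[1])))
"
```

```text
[array([ 0.48301975, -0.25420187,  0.062     ]), array([ 0.46886597, -0.30625258,  0.062     ])] [ 0.47594286 -0.28022723  0.062     ] -15.212223307613094 0.0539407597810538
[ 0.47575262 -0.28070019  0.022     ]
74.72782980657587
```

>>> arm_command(rows=[-2.2, 2.7, 20, 0, 0, 0.022, 0.6, -2.2, 2.7, 55, 0, 0, 0.022, 0.6, -2.2, 2.7, 82, 0, 0, 0.022, 0.6, -2.2, 2.7, 94, 0, 0, 0.022, 0.6, -2.2, 2.7, 98, 0, 0, 0.022, 0.6, -2.2, 2.7, 98, 0, 0, 0.022, 0.6])

```text
time: 9.95
ee_pos: [0.4763, -0.2822, 0.028]
eef_rot: [-2.494, -1.909, -0.0]
ft_force: [-0.1, 0.7, -0.4]
finger_gap: 0.598
```

```bash
python3 -c "
from h import *
go([.4757,-.2805,.0275],-15)"
```

```text
pos [ 0.4763 -0.2822  0.028 ] jaw -15.13 f [-0.11  0.74 -0.44] gap 0.598 t 9.95
shift [ 1.5 -1.   0.5] turn [ 0.     -0.0003 -0.0023]
```

>>> arm_command(rows=[1.5, -0.5, 0.5, 0, 0, 0, 0.4, 1.5, -0.5, 0.5, 0, 0, 0, 0.3, 1.5, -0.5, 0.5, 0, 0, 0, 0.2, 1.5, -0.5, 0.5, 0, 0, 0, 0.1, 1.5, -0.5, 0.5, 0, 0, 0, 0.05, 1.5, -0.5, 0.5, 0, 0, 0, 0.05, 1.5, -0.5, 0.5, 0, 0, 0, 0.05], squeeze=30)

```text
time: 10.65
ee_pos: [0.4758, -0.2817, 0.0275]
eef_rot: [2.496, 1.907, -0.0]
ft_force: [-1.1, 0.7, 5.6]
finger_gap: 0.206
```

```bash
python3 -c "
from h import *
grab('wrist','9')
go([.475,-.282,.13],-15);go([.605,-.056,.13],-5);crop('wrist','9',200,200,440,420,3,'c11')"
```

```text
pos [ 0.4758 -0.2817  0.0276] jaw -15.23 f [-1.93 -0.31  5.36] gap 0.205 t 10.7
shift [  -0.5   -0.7 -102.4] turn [ 0.0002  0.0005 -0.004 ]
pos [ 0.4758 -0.2817  0.0276] jaw -15.23 f [-1.93 -0.31  5.36] gap 0.205 t 10.7
shift [ 251.7   65.4 -102.5] turn [ 0.0002  0.0005 -0.1785]
```

View pics/c11.png

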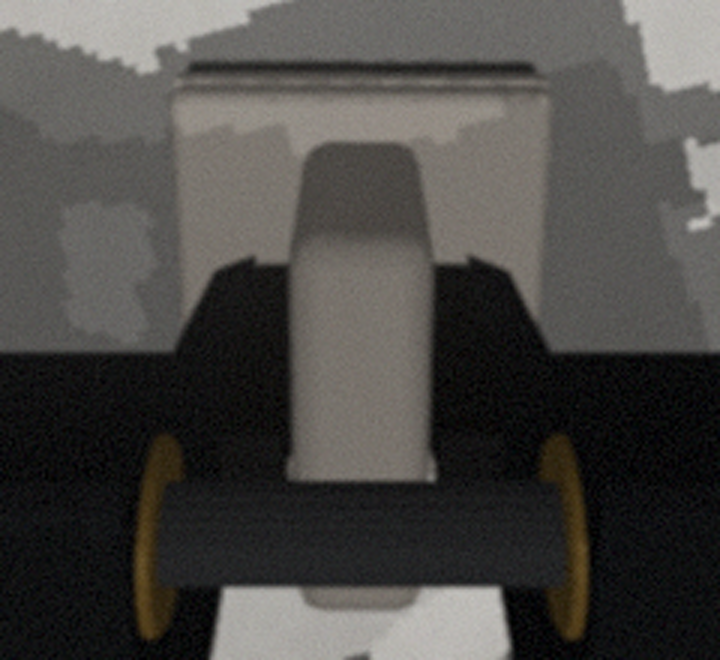

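>>> arm_command(rows=[0, 0, -30, 0, 0, 0, 0.05, 0, 0, -75, 0, 0, 0, 0.05, 5, 1, -115, 0, 0, 0, 0.05, 35, 9, -128, 0, 0, -0.02, 0.05, 75, 19, -128, 0, 0, -0.05, 0.05, 115, 30, -128, 0, 0, -0.08, 0.05, 155, 40, -128, 0, 0, -0.11, 0.05, 195, 50, -128, 0, 0, -0.14, 0.05, 230, 60, -125, 0, 0, -0.178, 0.05, 251, 66, -110, 0, 0, -0.178, 0.05])

```text
time: 11.7
ee_pos: [0.6079, -0.0521, 0.1381]
eef_rot: [2.311, 2.127, 0.008]
ft_force: [-0.2, 0.8, -1.4]
finger_gap: 0.198
```

>>> arm_command(rows=[0, 0, 5, 0, 0, 0, 0.05, 0, 0, 5, 0, 0, 0, 0.05])

```text
time: 11.9
ee_pos: [0.604, -0.0569, 0.1307]
eef_rot: [-2.314, -2.122, 0.005]
ft_force: [-0.5, -0.8, -1.2]
finger_gap: 0.201
```

```bash
python3 -c "
from h import *
go([.6062,-.0565,.0595],-5)"
```

```text
pos [ 0.604  -0.0569  0.1307] jaw -4.96 f [-0.52 -0.84 -1.25] gap 0.201 t 11.9
shift [ 0.7  2.4 71.2] turn [-0.0034  0.0012  0.0006]
```

>>> arm_command(rows=[0, 1.5, 20, 0, 0, 0, 0.05, 0, 1.5, 42, 0, 0, 0, 0.05, 0, 1.5, 56, 0, 0, 0, 0.05, 0, 1.5, 62, 0, 0, 0, 0.05, 0, 1.5, 66, 0, 0, 0, 0.05, 0, 1.5, 69, 0, 0, 0, 0.05, 0, 1.5, 72, 0, 0, 0, 0.05, 0, 1.5, 73, 0, 0, 0, 0.05, 0, 1.5, 73, 0, 0, 0, 0.05])

```text
time: 12.8
ee_pos: [0.6071, -0.0572, 0.0597]
eef_rot: [2.316, 2.121, -0.0]
ft_force: [-1.3, -0.1, 1.6]
finger_gap: 0.202
```

```bash
python3 -c "
from h import *
grab('scene','10');grab('top','10')
go([.6060,-.0565,.0585],-5);crop('scene','10',275,190,375,270,7,'c12');crop('top','10',220,205,340,280,6,'c13')"
```

```text
pos [ 0.6071 -0.0571  0.0597] jaw -5.03 f [-0.75 -1.87  3.07] gap 0.199 t 12.9
shift [ 0.5 -1.2  1.2] turn [ 0.0008  0.0007 -0.0005]
```

View pics/c12.png

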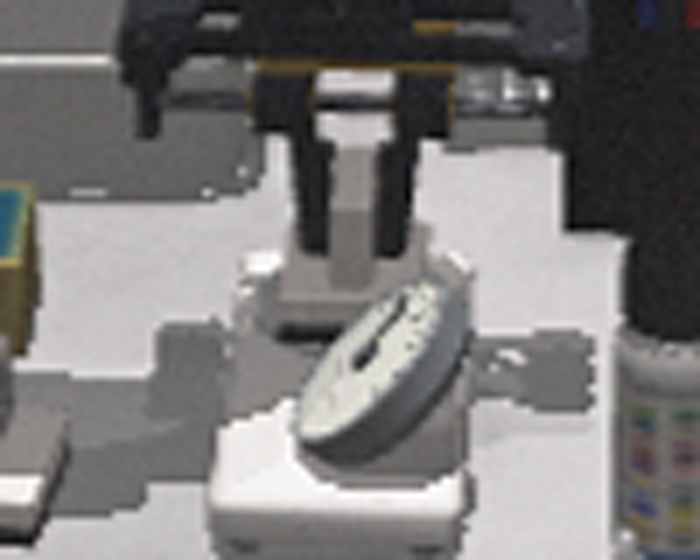

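View pics/c13.png

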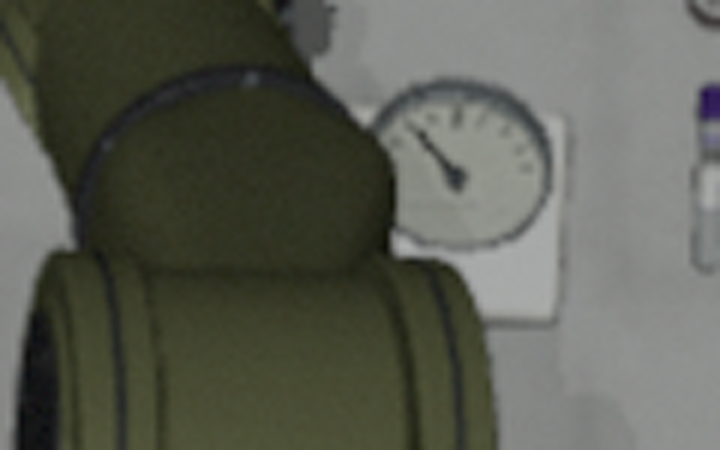

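The needle points up-left, to (412,125) from its pivot at (457,178). That is short of upright, about 0.8 rad, so pad B is soft. I'll press firmly flat and hold for a second.

>>> arm_command(rows=[0, -0.5, 1, 0, 0, 0, 0.05, 0, -0.5, 2, 0, 0, 0, 0.05, 0, -0.5, 2, 0, 0, 0, 0.05, 0, -0.5, 2, 0, 0, 0, 0.05, 0, -0.5, 2, 0, 0, 0, 0.05, 0, -0.5, 2, 0, 0, 0, 0.05, 0, -0.5, 2, 0, 0, 0, 0.05, 0, -0.5, 2, 0, 0, 0, 0.05, 0, -0.5, 2, 0, 0, 0, 0.05, 0, -0.5, 2, 0, 0, 0, 0.05])

```text
time: 13.9
ee_pos: [0.6072, -0.0572, 0.0596]
eef_rot: [2.315, 2.12, 0.001]
ft_force: [-4.4, -1.7, 16.4]
finger_gap: 0.206
```

```bash
python3 -c "
from h import *
grab('top','11');crop('top','11',220,205,340,280,6,'c14')
go([.460,.163,.16],-5)"
```

```text
pos [ 0.6072 -0.0572  0.0595] jaw -5.04 f [-2.87 -3.17 16.11] gap 0.202 t 13.95
shift [ 206.3 -165.7 -101.1] turn [ 0.0023  0.0013 -0.0007]
```

View pics/c14.png

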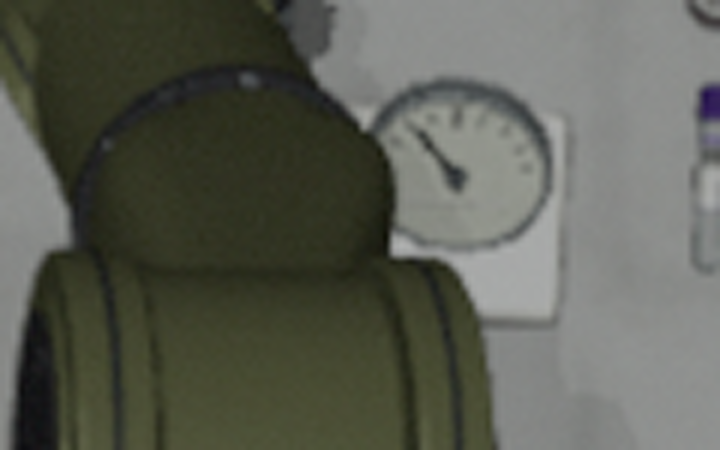

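The pad is bottomed on the plate at about 17 N and the needle is unchanged at about 0.8, so it is confirmed soft and flat. I'll carry it to the bin.

>>> arm_command(rows=[0, 0, -30, 0, 0, 0, 0.05, 0, 0, -75, 0, 0, 0, 0.05, 8, -6, -105, 0, 0, -0.01, 0.05, 38, -31, -115, 0, 0, -0.02, 0.05, 70, -57, -115, 0, 0, -0.04, 0.05, 103, -83, -115, 0, 0, -0.06, 0.05, 135, -108, -115, 0, 0, -0.07, 0.05, 165, -133, -115, 0, 0, -0.08, 0.05, 195, -157, -110, 0, 0, -0.08, 0.05, 206, -166, -105, 0, 0, -0.08, 0.05])

```text
time: 14.95
ee_pos: [0.4566, 0.168, 0.1626]
eef_rot: [-2.22, -2.219, -0.004]
ft_force: [0.4, -0.0, -1.3]
finger_gap: 0.201
```

>>> arm_command(rows=[0, 0, 2, 0, 0, 0, 0.05, 0, 0, 5, 0, 0, 0, 0.05])

```text
time: 15.15
ee_pos: [0.4595, 0.1628, 0.1571]
eef_rot: [2.229, 2.213, 0.0]
ft_force: [0.7, -0.8, -1.3]
finger_gap: 0.201
```

```bash
python3 -c "
from h import *
grab('wrist','12'); grab('top','12')
go([.460,.164,.035],-1)"
```

```text
pos [0.4597 0.1616 0.1568] jaw -0.57 f [-0.15 -0.35 -1.02] gap 0.206 t 15.25
shift [  2.5   0.2 121.8] turn [-0.      0.001   0.0075]
```

View pics/wrist_12.png

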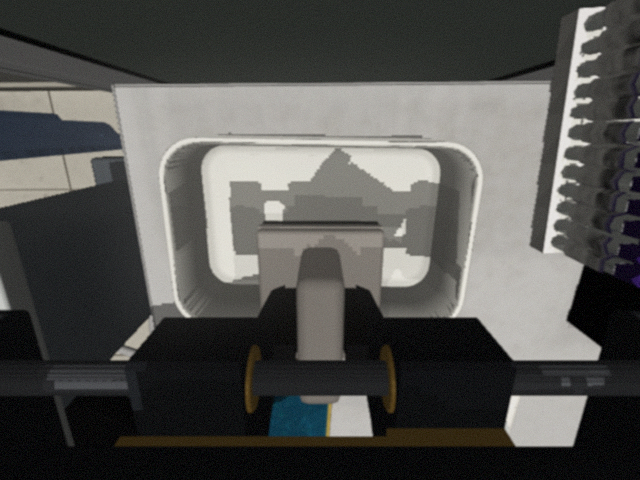

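>>> arm_command(rows=[1, 0, 25, 0, 0, 0, 0.05, 2, 0, 60, 0, 0, 0, 0.05, 2, 0, 95, 0, 0, 0, 0.05, 2, 0, 113, 0, 0, 0, 0.05, 2, 0, 120, 0, 0, 0, 0.05, 2, 0, 122, 0, 0, 0, 0.05, 2, 0, 122, 0, 0, 0, 0.05])

```text
time: 15.95
ee_pos: [0.4598, 0.1648, 0.0357]
eef_rot: [2.231, 2.211, 0.002]
ft_force: [0.6, 0.0, -2.1]
finger_gap: 0.202
```

>>> arm_command(rows=[0, 0, 2, 0, 0, 0, 0.05, 0, 0, 3, 0, 0, 0, 0.3, 0, 0, 3, 0, 0, 0, 0.45, 0, 0, 3, 0, 0, 0, 0.45, 0, 0, 3, 0, 0, 0, 0.45, 0, 0, -20, 0, 0, 0, 0.45, 0, 0, -60, 0, 0, 0, 0.45, 0, 0, -105, 0, 0, 0, 0.45, 0, 0, -150, 0, 0, 0, 0.45, 0, 0, -190, 0, 0, 0, 0.45])

```text
time: 16.95
ee_pos: [0.4587, 0.1649, 0.2274]
eef_rot: [2.229, 2.213, 0.001]
ft_force: [1.0, 0.1, -0.3]
finger_gap: 0.447
```

>>> arm_command(rows=[-40, 0, 0, 0, 0, 0, 0.45, -80, 0, 0, 0, 0, 0, 0.45, -80, 0, 0, 0, 0, 0, 0.45, -80, 0, 0, 0, 0, 0, 0.45])

```text
time: 17.35
ee_pos: [0.4583, 0.0841, 0.2253]
eef_rot: [2.232, 2.21, -0.0]
ft_force: [0.4, 0.5, 0.2]
finger_gap: 0.452
```

```bash
python3 -c "
from h import *
grab('wrist','13'); grab('top','13'); grab('scene','13')
go([.460,.164,.035],-1)
crop('top','13',130,160,390,350,3,'c15');crop('scene','13',225,160,395,300,4,'c16')"
```

```text
pos [0.4584 0.0865 0.2253] jaw -0.3 f [0.26 0.05 0.39] gap 0.448 t 17.5
shift [ 77.3   1.2 190.3] turn [ 0.0002 -0.001   0.0121]
```

View pics/wrist_13.png

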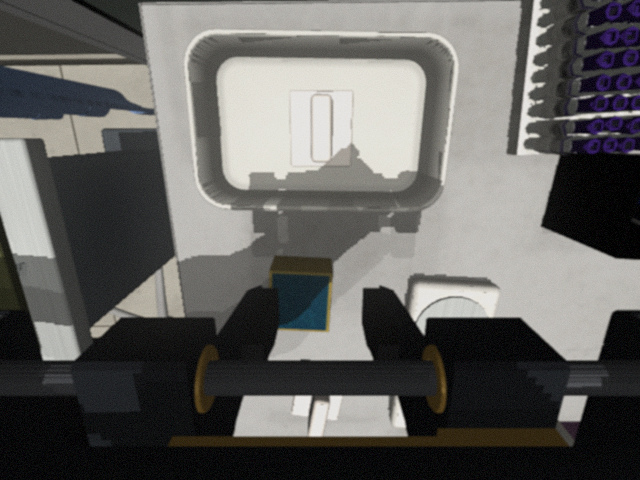

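View pics/c15.png

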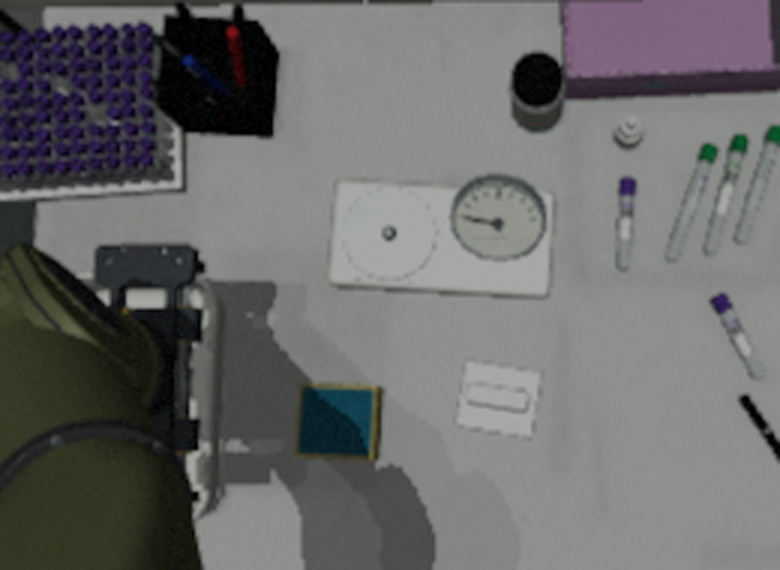

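View pics/c16.png

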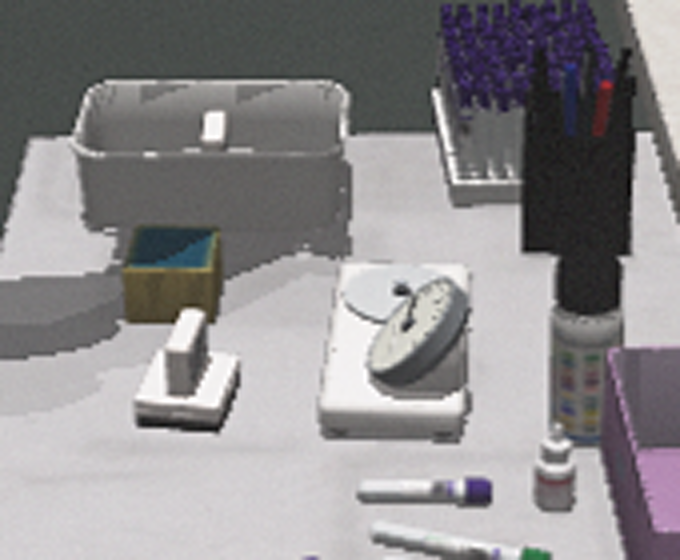

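The soft pad stands flat in the bin, with its rib at (322,128) in the wrist view. The firm pad is upright on the desk, the lancet box and bottle haven't visibly moved, and the gripper is clear at 0.225 m up. I'll hand the job in.

```bash
python3 -c "
from h import *
print(r.sign_off())"
```

```text
the job is handed in; nothing more can be done
None
```

I tested both pads on the gauge, dropped the soft one in the discard bin and left the firm one on the desk. The job was handed in at about 17.5 s; the hand-in reported no verdict.

- **Firm pad (the left one):** the needle read about 1.9–2.0 rad, past upright, with roughly 8–9 N of press. I set it back in its original place, rubber side down.
- **Soft pad (the right one):** the needle stayed at about 0.8 rad for over a second. Pressing harder, up to about 16 N against the plate, did not move it.
- **Last checks:** the final pictures show the soft pad flat in the middle of the bin and the firm pad upright on the desk. The lancet box and strip bottle look unmoved, the needle is back at rest, and the gripper is empty and clear.
- **Disagreements:** the top and wrist cameras differed by about 1–2 mm on position, which is well inside the tolerance. No check failed.

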